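# Load the heel-lift setting jig

### The job

Load the heel-lift setting jig. First draw its metal keeper plate out by the wooden handle, towards the jig's open front, and lay it flat on the bench clear of the jig. Lay each black D-shaped heel lift that lies on the bench centred in a nest of its own, between the ribs of the jig and square to them (its two straight parallel sides facing the jig's open front and back, its curved end either way), and press every one down against the stiff plungers until it sits flat and level on the floor of its nest. Then slide the keeper plate back in from the jig's open front, under the two side lips and over the lifts, until it is fully home against the end stops. Let go, and leave the other things on the bench where they are.

Things in the scene. Friction and masses are not known exactly. Their poses are not given: they have to be found in the camera images.
- jig: wooden setting jig fixed to the bench, 120 mm (own x) by 256 mm (own y), base 14 mm thick, highest part 38 mm. Origin: centre of its underside. Four nests in a row along its y, 53 mm apart, divided by dark ribs (4 mm thick, 34 mm long along x, tops 24 mm above the bench), 49 mm free between ribs. Its open front is at -x.
- nest0 (a point): centre of nest 0 on its floor, 14 mm above the bench; axes as the jig's. Two steel plunger bars (26 mm along jig x, 6 mm wide, 12 mm either side of this centre along y) stand 6 mm above the floor at first; no springs: each takes about 4 N to push down flush and stays where it is left.
- nest1 (a point): centre of nest 1 on its floor, 14 mm above the bench; axes as the jig's. Two steel plunger bars (26 mm along jig x, 6 mm wide, 12 mm either side of this centre along y) stand 6 mm above the floor at first; no springs: each takes about 4 N to push down flush and stays where it is left.
- nest2 (a point): centre of nest 2 on its floor, 14 mm above the bench; axes as the jig's. Two steel plunger bars (26 mm along jig x, 6 mm wide, 12 mm either side of this centre along y) stand 6 mm above the floor at first; no springs: each takes about 4 N to push down flush and stays where it is left.
- nest3 (a point): centre of nest 3 on its floor, 14 mm above the bench; axes as the jig's. Two steel plunger bars (26 mm along jig x, 6 mm wide, 12 mm either side of this centre along y) stand 6 mm above the floor at first; no springs: each takes about 4 N to push down flush and stays where it is left.
- mouth (a point): middle of the keeper slot's mouth (jig x = -60 mm), 25 mm above the bench. Along both y ends of the jig run ledges (tops 25 mm up), side walls 241 mm apart and steel lips (undersides 33 mm up) reaching 10 mm in from the walls, from jig x = -45 to +60 mm. Splayed lead-in plates reach to x = -84 mm; end stops are at x = +53 mm.
- home (a point): where the keeper plate's origin is when it rests on the ledges fully home, 25 mm above the bench (the plate then touches the end stops, 1 mm further along jig x); axes as the jig's
- keeper: aluminium keeper plate, 104 mm (own x) by 236 mm (own y), 5 mm thick, about 0.33 kg, the same either way round; at the start it is in its slot in the jig. Origin: centre of its underside. An upright dark wooden handle at its centre, 12 mm thick (x), 70 mm long (y), top 39 mm above the plate's underside. It passes over lifts only if they are pressed down.
- lift0: black hard-rubber heel lift, a D-shaped plate 44 mm long (own x) by 40 mm wide (own y), 8 mm thick, 35 g. Origin: centre of its underside. Its straight parallel sides (y = +-20 mm) run from x = -22 to +2 mm; a round end of 20 mm radius about x = +2 mm is at +x. Three or four of the lifts are present. In a nest its x axis lies along the jig's y, either way.
- lift1: black hard-rubber heel lift, a D-shaped plate 44 mm long (own x) by 40 mm wide (own y), 8 mm thick, 35 g. Origin: centre of its underside. Its straight parallel sides (y = +-20 mm) run from x = -22 to +2 mm; a round end of 20 mm radius about x = +2 mm is at +x. Three or four of the lifts are present. In a nest its x axis lies along the jig's y, either way.
- lift2: black hard-rubber heel lift, a D-shaped plate 44 mm long (own x) by 40 mm wide (own y), 8 mm thick, 35 g. Origin: centre of its underside. Its straight parallel sides (y = +-20 mm) run from x = -22 to +2 mm; a round end of 20 mm radius about x = +2 mm is at +x. Three or four of the lifts are present. In a nest its x axis lies along the jig's y, either way.
- lift3: black hard-rubber heel lift, a D-shaped plate 44 mm long (own x) by 40 mm wide (own y), 8 mm thick, 35 g. Origin: centre of its underside. Its straight parallel sides (y = +-20 mm) run from x = -22 to +2 mm; a round end of 20 mm radius about x = +2 mm is at +x. Three or four of the lifts are present. In a nest its x axis lies along the jig's y, either way.
- offcut: plain rectangular wood offcut, 58 x 30 x 12 mm, bystander
- last: wooden shoe last, about 240 mm long, 120 mm high, bystander
- dish: white ceramic tack dish, 84 mm across, 28 mm high, bystander
- hammer: shoemaker's hammer lying on the bench, bystander (origin near its middle)
- glue: closed glue tin, 72 mm across, 90 mm high, bystander
- brush: glue brush lying on the bench, bystander
- driver: screwdriver lying on the bench, bystander
- jar: closed jar, 60 mm across, 70 mm high, bystander
Things that resemble listed ones, but are neither listed nor needed, are in the scene too. Leave any orange look-alike of the lift2 alone. Leave any yellow look-alike of the lift0 alone.

How it is judged:
By the outcome, as a careful person would: the job done as asked, in the order asked, and still so for the second after the job is handed in, with the robot touching nothing.
Of lift0, lift1, lift2, lift3 only 3 to 4 are there at a start; the rules pass over those that are not, and their reading is None.
At some moment in a run one of keeper, lift0, lift1, lift2, lift3 may be knocked a few centimetres aside while the robot is not near it.
Once in a run the grip may slacken for a moment while it holds something.
It also fails if it takes over 210 s, if anything falls off the work surface, if the arm or the gripper's body presses on something with over 40 N, if the wrist force passes 120 N, or if a joint passes its speed limit or range.

### The arm

A 6-joint arm with a two-finger parallel gripper is mounted at the origin on the work surface. World frame = base frame: x ahead of the robot, y to its left, z up, the work surface at z = 0. Lengths are in m, angles in rad, forces in N, time in s.
With the tool pointing down it reaches from about 0.35 to 0.975 m from the base axis. Payload 4.9 kg.
Tool frame: the origin (TCP) lies at the very end of the fingers, on their centre line; the grasp point (between the pads) lies 19 mm behind it; z points along the fingers, y is the line along which they close (so a half turn about z gives the same grasp; the last joint's range is limited). The gripper opens to 85 mm and grips with 20 to 120 N. Pads are 22 mm wide; open, the fingers measure 114 mm over their backs; the gripper's body (76 mm by 85 mm) begins 54 mm behind the grasp point. The pads swing forward as they close: fully open they stand 13 mm farther back than shut.
Start: joints at [-1.355, 0.053, 1.613, -0, 1.476, -0.119], TCP at [0.205, -0.59, 0.231] pointing down, gripper open.
Joint ranges: [-3.01, 3.01], [-1.01, 2.22], [0.06, 2.58], [-1.02, 4.17], [0.09, 2.62], [-3.14, 3.14]. Speed limits (rad/s): [2.57, 2.57, 3.14, 3.14, 3.14, 3.14].

### API

Orientations are given as a unit quaternion [w, x, y, z].
In Python, from plant import monitor, vision, manip gives the robot as it stands. The module is installed in compiled form; this text tells all that it offers.
- The arm moves only by the tool arm_command, never from a script. Its argument "rows" is a list of rows, each a list of 3 entries, a list of its own where there are three numbers: the finger opening in mm, from 0 to 85.4, then the shift along the world's x, y, z in units of 30 cm (1.0 is 30 cm), then the turn, a rotation vector about the world's x, y, z in units of pi/2 rad (1.0 is pi/2 rad). In form: [[claw, [x, y, z], [wx, wy, wz]], ...]. A call has 1 to 12 rows; each row is the pose to reach, as a shift and turn from the pose commanded when the call began; what a row does not reach only later rows make up. A row lasts 1/12 s, in which the tool goes at most 41.7 mm and 7.16 degrees, less where a joint would pass 70% of its speed; a pose out of reach is approached as far as the arm can. A call with a number of a shift or a turn outside -1 to 1 is refused whole. A call with a gripper value outside its range is refused whole. The fingers move at their own pace and stop on an object; the grip force is fixed at half the most. Time passes only in rows, so rows that repeat a pose let the fingers close. It gives the time, the measured TCP pose, the force, the opening and the grip force at its end, in the units of the state.
- monitor.state(): the state, without advancing time (a new reading comes with each control period).
- vision.grab_frame(name): name is "side" or "top"; returns a dict with "color" (384x512x3 uint8, red, green, blue), "z_map" (384x512 float32, m along the optical axis (not along the pixel's ray), 0 where there is no reading), "mtx" (3x3 intrinsics, pixels), "R" (3x3) and "t" (3): a world point X has camera coordinates R X + t. Camera axes: x right, y down, z forward; pixel columns grow to the right and rows downward; lengths in m; the calibration is good to about 2 mm. A picture is of the moment at which its call begins.
- manip.job_done(): hands the job in; it is judged then, once.
The state is a dict: "time": time; "joint_pos": joint angles; "joint_vel": joint speeds; "joint_efforts": joint torques, N m; "tool_pos": TCP position; "tool_rot": TCP orientation; "contact_force": force on the tool from outside, world axes, zero at the start; "ft_torque": the same for the moment, N m; "gripper_width": opening from 0.0 (shut) to 1.0 (fully open); "grasp_force": force on a finger pad.
Only numpy, scipy, OpenCV 4.12 (cv2) and the standard library are available. Lean on these libraries where they do the work, as an engineer would, in place of code of your own. Each camera call takes 0.05 s, during which the arm holds its last target. There are 200 camera calls.

## Working session

There is one attempt and no reset: what is moved stays moved. The work goes in short steps, Python scripts to look and compute and a tool call to move; the robot and the scene stay as the last step left them, time stands still between calls to the robot, and variables do not carry over. Pictures are saved under pics/ and viewed, at most 14 in all, crops included, and the job is handed in when it is done.

Besides the shell and the picture viewer there is one more tool, called after "Request:" by a JSON object that holds its "fn" and its "kwargs". arm_command: Moves the arm, as the interface text tells. Shifts and turns lie within -1 to 1; 1 stands for 30 cm of shift or pi/2 rad of turn. Its arguments: {"type":"object","properties":{"rows":{"type":"array"}},"required":["rows"]}

```bash
mkdir -p pics; python3 - <<'E'
from plant import monitor, vision
import cv2,numpy as np
s=monitor.state(); print(s)
for n in("top","side"):
    f=vision.grab_frame(n); cv2.imwrite(f"pics/{n}0.png",f["color"][...,::-1]); np.savez(f"{n}0.npz",**f)
    print(n,f["mtx"],f["R"],f["t"])
E
```

```text
{'time': 0.0, 'joint_pos': array([-1.35501319e+00,  5.33545851e-02,  1.61428103e+00,  4.22577513e-05,
        1.47598393e+00, -1.19005986e-01]), 'joint_vel': array([ 1.37719652e-04, -3.17346370e-04, -4.43810713e-05, -5.03788388e-04,
       -7.70195318e-04,  3.72840025e-04]), 'joint_efforts': array([-2.37166212e-03, -3.93680906e+01, -3.70175457e+01, -3.59102041e-04,
        7.04679958e-03,  7.29043109e-06]), 'tool_pos': array([ 0.20523242, -0.5896953 ,  0.23007216]), 'tool_rot': array([-1.01328016e-03,  9.86022046e-01,  1.66611818e-01, -2.80128993e-05]), 'contact_force': array([-0.39633011,  0.8683312 , -0.25587298]), 'ft_torque': array([ 0.02554431,  0.04569381, -0.00930084]), 'grasp_force': 0.0, 'gripper_width': 0.9985386644251997}
top [[446.75238359   0.         261.38543515]
 [  0.         446.75238359 184.5538805 ]
 [  0.           0.           1.        ]] [[-2.53840215e-02 -9.99677750e-01  2.16288214e-04]
 [-9.88974968e-01  2.50806783e-02 -1.45943389e-01]
 [ 1.45890934e-01 -3.91853376e-03 -9.89292919e-01]] [0.01787637 0.53870084 1.33661675]
side [[357.56300308   0.         257.32703608]
 [  0.         357.56300308 194.84863682]
 [  0.           0.           1.        ]] [[-0.73278631 -0.68039459 -0.00934984]
 [-0.4924633   0.539766   -0.68273902]
 [ 0.46957867 -0.49569735 -0.7306025 ]] [0.40846136 0.27490858 0.88469905]
```

View pics/top0.png

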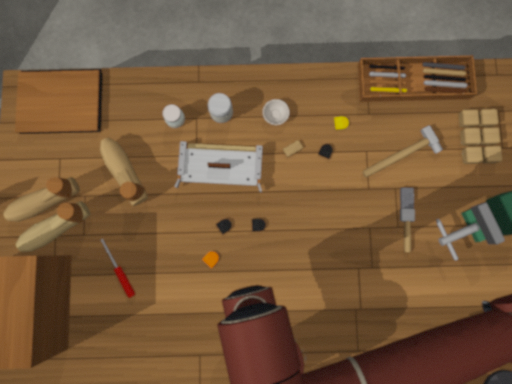

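View pics/side0.png

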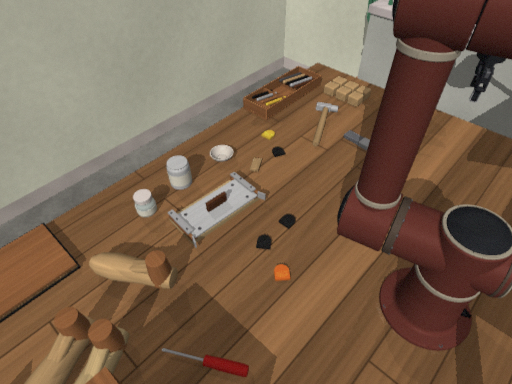

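The top view shows the jig at (220,165) with its open front towards the robot (image down), black lifts at (326,151), (224,226) and (258,225), and the orange and yellow look-alikes at (211,259) and (341,123). In the side view the lifts are at (278,152), (287,220) and (264,242). Next I'll measure and zoom in on the jig.

```bash
cat > h.py <<'E'
import cv2,numpy as np
from plant import monitor, vision
def ray(f,uv,z):
    uv=np.atleast_2d(np.asarray(uv,float)); K,R,t=f["mtx"],f["R"],f["t"]
    d=np.c_[uv,np.ones(len(uv))]@np.linalg.inv(K).T@R; c=-R.T@t
    return (c+d*((z-c[2])/d[:,2])[:,None])[:,:2]
def proj(f,X):
    p=np.atleast_2d(X)@f["R"].T+f["t"]; return (p[:,:2]/p[:,2:])@f["mtx"][:2,:2].T+f["mtx"][:2,2]
def grab(): return {n:vision.grab_frame(n) for n in("top","side")}
def blobs(f,mask,z,amin=60,amax=900):
    cs,_=cv2.findContours(mask.astype(np.uint8),cv2.RETR_EXTERNAL,cv2.CHAIN_APPROX_NONE); o=[]
    for c in cs:
        m=np.zeros(mask.shape,np.uint8); cv2.drawContours(m,[c],-1,1,-1); ys,xs=np.nonzero(m)
        if amin<len(xs)<amax:
            P=ray(f,np.c_[xs,ys],z); o.append((P.mean(0),P,c))
    return o
def black(f): return f["color"].max(2)<50
def lifts(F,verbose=True):
    r={}
    for n,f in F.items():
        r[n]=[]
        for c,P,ct in blobs(f,black(f),.006):
            if not(.3<c[0]<.85 and -.35<c[1]<.4): continue
            Q=P-c; C=cv2.minAreaRect((P*1e3).astype(np.float32)); 
            # D axis: skew direction of the outline
            w,V=np.linalg.eigh(Q.T@Q/len(Q))
            sk=[np.mean((Q@V[:,i])**3)*1e9 for i in(0,1)]
            r[n].append(c); print(n,(c*1e3).round(1),len(P),"rect",np.round(C[0],1),np.round(C[1],1),round(C[2],1),"eig",np.round(1e6*w),[np.degrees(np.arctan2(V[1,i],V[0,i])).round() for i in(0,1)],np.round(sk))
    return r
def zoom(f,X,name,h=36,k=8):
    u,v=proj(f,X)[0].round().astype(int)
    cv2.imwrite(name,cv2.resize(f["color"][max(v-h,0):v+h,max(u-h,0):u+h,::-1],None,fx=k,fy=k,interpolation=cv2.INTER_CUBIC)); print(name,"origin",u-h,v-h)
E
python3 - <<'E'
from h import *
F={n:dict(np.load(f"{n}0.npz")) for n in("top","side")}
lifts(F)
a=F["top"]["color"][130:250,165:345,::-1]; b=F["side"]["color"][140:255,160:300,::-1]
cv2.imwrite("pics/z0.png",np.vstack([cv2.resize(a[:72],None,fx=4.4,fy=4.4,interpolation=2),cv2.resize(b[25:110,:],(792,280*1),interpolation=2)])[:600])
f=F["top"];hsv=cv2.cvtColor(f["color"],cv2.COLOR_RGB2HSV); m=(hsv[...,1]<45)&(hsv[...,2]>120); m[:135]=0;m[200:]=0;m[:,:165]=0;m[:,275:]=0
P=np.argwhere(m)[:,::-1]; print(len(P),P.min(0),P.max(0)); r=cv2.minAreaRect((ray(f,P,.031)*1e3).astype(np.float32)); print(r)
h=(f["color"].max(2)<110); h[:155]=0;h[178:]=0;h[:,:195]=0;h[:,245:]=0
print(h.sum()); 
for n,f in F.items():
    hh=f["color"].max(2)<110
    for c,Pp,ct in blobs(f,hh,.064,30,600):
        if np.hypot(*(c-[.52,.08]))<.15: print(n,c,len(Pp),cv2.minAreaRect((Pp*1e3).astype(np.float32)))
E
```

```text
top [418.7  17.8] 107 rect [418.4  16.3] [34.3 28. ] 88.5 eig [72. 98.] [np.float64(179.0), np.float64(89.0)] [ 17. -78.]
top [418.3 123.1] 109 rect [418.4 122.4] [31.2 35.3] 32.4 eig [77. 96.] [np.float64(-146.0), np.float64(124.0)] [ 15. -73.]
top [ 648.7 -203.8] 103 rect [ 649.6 -204.6] [31.3 36.6] 61.4 eig [76. 99.] [np.float64(-125.0), np.float64(145.0)] [ 50. -62.]
side [416.6 125.2] 167 rect [417.7 123.4] [38.4 46.3] 33.6 eig [111. 159.] [np.float64(-145.0), np.float64(125.0)] [ -24. -260.]
side [417.1  19.6] 149 rect [417.7  17.7] [39.1 47.2] 2.3 eig [123. 157.] [np.float64(-166.0), np.float64(104.0)] [-195. -166.]
side [ 332.5 -150.3] 104 rect [ 332.6 -151.9] [ 14.6 168.9] 17.6 eig [  12. 1751.] [np.float64(-162.0), np.float64(108.0)] [    3. -2737.]
side [ 645.4 -202.4] 83 rect [ 646.9 -203.2] [38.  46.3] 59.3 eig [114. 160.] [np.float64(-134.0), np.float64(136.0)] [ 135. -152.]
2702 [175 142] [261 190]
((603.1862182617188, 135.4660186767578), (264.10333251953125, 140.89747619628906), 85.82865142822266)
86
top [0.41590402 0.01558796] 201 ((415.0802001953125, 14.493199348449707), (47.83317184448242, 38.72148895263672), 88.54637145996094)
top [0.4157142  0.11666637] 208 ((415.81756591796875, 115.15386962890625), (41.49101257324219, 51.859683990478516), 25.130226135253906)
top [0.59786913 0.13054877] 86 ((598.76513671875, 130.2645263671875), (64.01806640625, 12.38988208770752), 88.54774475097656)
side [0.45279553 0.15485459] 215 ((452.67840576171875, 159.70172119140625), (270.7904357910156, 13.395733833312988), 88.75202178955078)
side [0.5879747  0.14309359] 215 ((587.8080444335938, 141.79348754882812), (81.92266082763672, 34.10001754760742), 85.00071716308594)
```

View pics/z0.png

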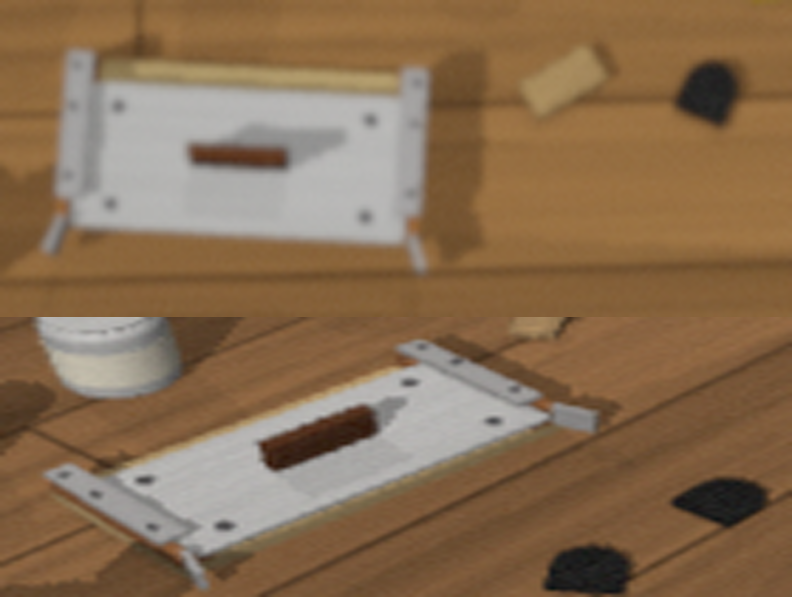

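The crop shows the keeper home in the jig, its handle at about top pixel (219,166), lips at both ends, and splayed lead-ins at the lower edge. Next I'll fit the jig's edges and get finer outlines of the lifts.

```bash
cat >> h.py <<'E'
def edge(f,p0,p1,z,n=40,half=5):
    """sub-pixel edge points near image segment p0-p1 (strongest saturation gradient across it), as world points"""
    p0,p1=np.array(p0,float),np.array(p1,float); d=(p1-p0)/np.hypot(*(p1-p0)); nn=np.array([-d[1],d[0]])
    S=cv2.GaussianBlur(f["color"].astype(np.float32),(0,0),.7)[...,2]
    s=np.arange(-half,half+.01,.25); out=[]
    for a in np.linspace(0,1,n):
        q=p0+a*(p1-p0)+s[:,None]*nn
        v=cv2.remap(S,q[:,0].astype(np.float32)[None],q[:,1].astype(np.float32)[None],cv2.INTER_LINEAR)[0]
        g=np.abs(np.gradient(v)); i=g.argmax(); w=slice(max(i-4,0),i+5); out.append(q[0]+nn*.25*((g[w]*np.arange(len(g))[w]).sum()/g[w].sum()))
    P=ray(f,np.array(out),z)*1e3
    vx,vy,x,y=cv2.fitLine(P.astype(np.float32),cv2.DIST_HUBER,0,.01,.01).ravel()
    res=np.abs((P-[x,y])@[-vy,vx]); return np.array([x,y]),np.degrees(np.arctan2(vy,vx)),np.median(res)
E
python3 - <<'E'
from h import *
F={n:dict(np.load(f"{n}0.npz")) for n in("top","side")}
t=F["top"]
for n,f in F.items(): print(n,-f["R"].T@f["t"])
T=lambda x,y:(165+x/4.4,130+y/4.4)
S=lambda x,y:(160+x/5.657,165+(y-317)/(280/85))
print("front",edge(t,T(100,233),T(390,242),.030))
print("lipL out",edge(t,T(66,55),T(58,190),.038,half=3))
print("lipR out",edge(t,T(429,72),T(424,205),.038,half=3))
print("lipL in",edge(t,T(97,55),T(90,60),.038,half=3))
print("back jig",edge(t,T(130,62),T(400,75),.030,half=3))
print("handle front",edge(t,T(195,167),T(284,169),.064,half=3),"back",edge(t,T(195,145),T(284,150),.064,half=3))
s=F["side"]
print("side front plate",edge(s,S(235,543),S(520,437),.030,half=3))
print("side lipL out",edge(s,S(50,476),S(150,540),.038,half=2))
print("side lipR out",edge(s,S(440,345),S(545,393),.038,half=2))
for n,f in F.items():
  for i,X in enumerate([[.418,.018,.008],[.418,.123,.008],[.649,-.204,.008]]): 
    zoom(f,X,f"pics/{n}_{i}.png",h=11,k=18)
a=[np.hstack([cv2.resize(cv2.imread(f"pics/{n}_{i}.png"),(260,260)) for i in range(3)]) for n in("top","side")]
cv2.imwrite("pics/z1.png",np.vstack(a))
E
```

```text
top [0.33821515 0.00959721 1.40092145]
side [0.01926147 0.56807158 0.8378732 ]
front (array([546.70575, 125.07294], dtype=float32), np.float32(85.451225), np.float64(0.5444237889021798))
lipL out (array([633.46857, 260.3541 ], dtype=float32), np.float32(-5.2216096), np.float64(0.5427629816060879))
lipR out (array([611.79095 ,   2.510374], dtype=float32), np.float32(-5.1194654), np.float64(0.7838846062006155))
lipL in (array([676.7603 , 236.08794], dtype=float32), np.float32(53.334454), np.float64(1.431275681208077))
back jig (array([669.1655 , 113.00342], dtype=float32), np.float32(85.58591), np.float64(0.5264542889002324))
handle front (array([591.2893 , 127.97002], dtype=float32), np.float32(87.460495), np.float64(0.2770785433081271)) back (array([604.59344, 129.57262], dtype=float32), np.float32(84.55378), np.float64(0.3954719982727378))
side front plate (array([547.7595 , 142.37454], dtype=float32), np.float32(85.29937), np.float64(0.43123433019053203))
side lipL out (array([619.7137, 261.6596], dtype=float32), np.float32(-5.053175), np.float64(0.21242764982069268))
side lipR out (array([598.8245  ,   4.250305], dtype=float32), np.float32(-4.65693), np.float64(0.35932000852348017))
pics/top_0.png origin 247 214
pics/top_1.png origin 213 214
pics/top_2.png origin 315 139
pics/side_0.png origin 276 208
pics/side_1.png origin 253 230
pics/side_2.png origin 266 139
```

View pics/z1.png

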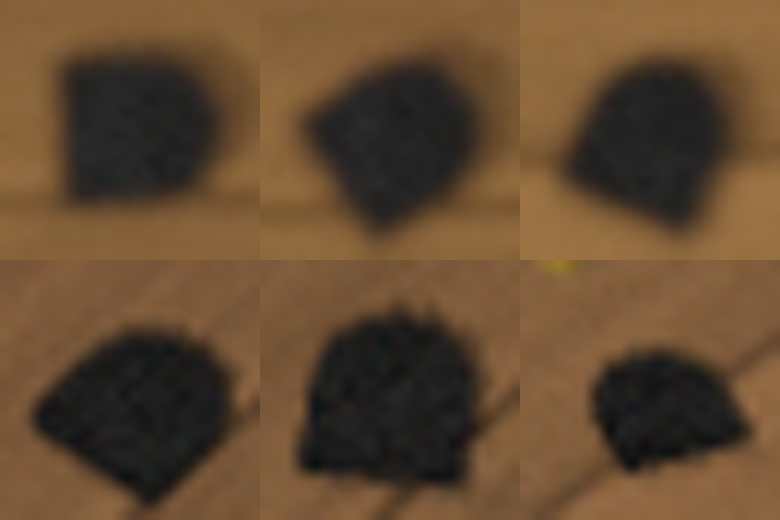

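The zoomed lifts show their headings. In the top image lift A's round end points right (world -y), B's points up-right, and C's points up and slightly right. The jig is at about world (0.599, 0.134) with a yaw of about -4.75°. I'm moving above the handle now.

Request:
{"fn": "arm_command", "kwargs": {"rows": [[85,[0.4378,0.804,0],[0,0,0.25]],[85,[0.4378,0.804,0],[0,0,0.25]],[85,[0.4378,0.804,0],[0,0,0.25]],[85,[0.4378,0.804,0],[0,0,0.25]],[85,[0.4378,0.804,0],[0,0,0.25]],[85,[0.4378,0.804,0],[0,0,0.25]],[85,[0.4378,0.804,0],[0,0,0.25]],[85,[0.4378,0.804,0],[0,0,0.25]]]}}

```text
time: 0.77
tool_pos: [0.3383, -0.3453, 0.2308]
tool_rot: [-0.001, 0.934, 0.358, 0.001]
contact_force: [-0.4, -0.4, 0.5]
gripper_width: 0.998
grasp_force: 0.0
```

Request:
{"fn": "arm_command", "kwargs": {"rows": [[85,[0.4378,0.804,0],[0,0,0.25]],[85,[0.4378,0.804,0],[0,0,0.25]],[85,[0.4378,0.804,0],[0,0,0.25]],[85,[0.4378,0.804,0],[0,0,0.25]],[85,[0.4378,0.804,0],[0,0,0.25]],[85,[0.4378,0.804,0],[0,0,0.25]],[85,[0.4378,0.804,0],[0,0,0.25]],[85,[0.4378,0.804,0],[0,0,0.25]]]}}

```text
time: 1.43
tool_pos: [0.4693, -0.1047, 0.2309]
tool_rot: [-0.001, 0.846, 0.533, 0.0]
contact_force: [0.4, -0.4, 0.3]
gripper_width: 0.995
grasp_force: 0.0
```

Request:
{"fn": "arm_command", "kwargs": {"rows": [[85,[0.4378,0.804,-0.3],[0,0,0.234]],[85,[0.4378,0.804,-0.3],[0,0,0.234]],[85,[0.4378,0.804,-0.3],[0,0,0.234]],[85,[0.4378,0.804,-0.3],[0,0,0.234]],[85,[0.4378,0.804,-0.3],[0,0,0.234]],[85,[0.4378,0.804,-0.3],[0,0,0.234]],[85,[0.4378,0.804,-0.3],[0,0,0.234]],[85,[0.4378,0.804,-0.3],[0,0,0.234]],[85,[0.4378,0.804,-0.3],[0,0,0.234]],[85,[0.4378,0.804,-0.3],[0,0,0.234]]]}}

```text
time: 2.27
tool_pos: [0.5994, 0.1322, 0.1408]
tool_rot: [-0.0, 0.736, 0.677, -0.001]
contact_force: [-0.2, -0.7, 0.3]
gripper_width: 0.996
grasp_force: 0.0
```

Request:
{"fn": "arm_command", "kwargs": {"rows": [[85,[0,0,-0.12],[0,0,0]],[85,[0,0,-0.24],[0,0,0]],[85,[0,0,-0.3],[0,0,0]],[85,[0,0,-0.357],[0,0,0]],[85,[0,0,-0.357],[0,0,0]],[0,[0,0,-0.357],[0,0,0]],[0,[0,0,-0.357],[0,0,0]],[0,[0,0,-0.357],[0,0,0]],[0,[0,0,-0.357],[0,0,0]],[0,[0,0,-0.357],[0,0,0]],[0,[0,0,-0.357],[0,0,0]],[0,[0,0,-0.357],[0,0,0]]]}}

```text
time: 3.27
tool_pos: [0.6003, 0.1335, 0.0355]
tool_rot: [0.001, 0.736, 0.677, 0.001]
contact_force: [0.6, -0.7, 3.4]
gripper_width: 0.13
grasp_force: 59.4
```

Request:
{"fn": "arm_command", "kwargs": {"rows": [[0,[0,0,0],[0,0,0]],[0,[0,0,0],[0,0,0]],[0,[0,0,0],[0,0,0]],[0,[0,0,0],[0,0,0]]]}}

```text
time: 3.6
tool_pos: [0.6003, 0.1334, 0.0354]
tool_rot: [0.001, 0.736, 0.677, 0.001]
contact_force: [-0.3, -0.4, 5.0]
gripper_width: 0.127
grasp_force: 59.7
```

Request:
{"fn": "arm_command", "kwargs": {"rows": [[0,[0,0,0.006],[0,0,0]],[0,[-0.04,0.0033,0.006],[0,0,0]],[0,[-0.09,0.0075,0.006],[0,0,0]],[0,[-0.14,0.0116,0.006],[0,0,0]],[0,[-0.19,0.0158,0.006],[0,0,0]],[0,[-0.24,0.02,0.006],[0,0,0]],[0,[-0.29,0.0241,0.006],[0,0,0]],[0,[-0.34,0.0282,0.006],[0,0,0]],[0,[-0.39,0.0324,0.006],[0,0,0]],[0,[-0.44,0.0365,0.006],[0,0,0]],[0,[-0.49,0.0407,0.006],[0,0,0]],[0,[-0.53,0.044,0.006],[0,0,0]]]}}

```text
time: 4.6
tool_pos: [0.4377, 0.1464, 0.0343]
tool_rot: [-0.001, 0.736, 0.677, -0.002]
contact_force: [-0.6, 0.1, -2.4]
gripper_width: 0.134
grasp_force: 58.7
```

Request:
{"fn": "arm_command", "kwargs": {"rows": [[0,[0,0,0.05],[0,0,0]],[0,[0,0,0.12],[0,0,0]],[0,[0,0,0.2],[0,0,0]],[0,[0,0,0.2],[0,0,0]]]}}

```text
time: 4.93
tool_pos: [0.4426, 0.147, 0.0996]
tool_rot: [0.002, 0.736, 0.677, 0.003]
contact_force: [1.8, -0.4, -1.3]
gripper_width: 0.127
grasp_force: 59.1
```

```bash
python3 - <<'E'
from h import *
F=grab()
for n in F: np.savez(f"{n}1.npz",**F[n])
cv2.imwrite("pics/a1.png",np.hstack([F["top"]["color"][120:320,130:400],F["side"]["color"][100:300,130:400]])[...,::-1])
E
```

```text
(no output)
```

View pics/a1.png

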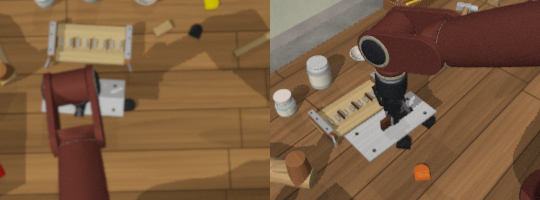

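The keeper is out and held, the jig's nests are open, and the lifts haven't moved. I'll carry the plate to the right and set it down.

Request:
{"fn": "arm_command", "kwargs": {"rows": [[0,[0,-0.06,0],[0,0,0]],[0,[-0.01,-0.16,0],[0,0,0]],[0,[-0.02,-0.26,0],[0,0,0]],[0,[-0.02,-0.36,0],[0,0,0]],[0,[-0.03,-0.46,0],[0,0,0]],[0,[-0.03,-0.56,0],[0,0,0]],[0,[-0.03,-0.66,0],[0,0,0]],[0,[-0.03,-0.76,0],[0,0,0]],[0,[-0.03,-0.86,0],[0,0,0]],[0,[-0.03,-0.94,0],[0,0,0]],[0,[-0.03,-1,0],[0,0,0]],[0,[-0.03,-1,0],[0,0,0]]]}}

```text
time: 6.03
tool_pos: [0.4299, -0.1556, 0.0935]
tool_rot: [-0.002, 0.737, 0.676, -0.001]
contact_force: [-0.3, 0.4, -2.7]
gripper_width: 0.126
grasp_force: 58.8
```

Request:
{"fn": "arm_command", "kwargs": {"rows": [[0,[0,-0.06,0],[0,0,0]],[0,[0,-0.12,0],[0,0,0]],[0,[0,-0.12,-0.08],[0,0,0]],[0,[0,-0.12,-0.16],[0,0,0]],[0,[0,-0.12,-0.22],[0,0,0]],[0,[0,-0.12,-0.26],[0,0,0]],[0,[0,-0.12,-0.29],[0,0,0]],[0,[0,-0.12,-0.29],[0,0,0]],[0,[0,-0.12,-0.29],[0,0,0]]]}}

```text
time: 6.78
tool_pos: [0.4293, -0.1877, 0.0098]
tool_rot: [-0.005, 0.735, 0.678, -0.001]
contact_force: [-14.7, 7.4, 23.7]
gripper_width: 0.128
grasp_force: 64.0
```

Request:
{"fn": "arm_command", "kwargs": {"rows": [[0,[0,0,0.01],[0,0,0]],[50,[0,0,0.01],[0,0,0]],[50,[0,0,0.01],[0,0,0]],[50,[0,0,0.01],[0,0,0]],[50,[0,0,0.01],[0,0,0]],[60,[0,0,0.12],[0,0,0]],[60,[0,0,0.24],[0,0,0]],[60,[0,-0.1,0.36],[0,0,0]],[60,[0,-0.2,0.48],[0,0,0]],[60,[0,-0.32,0.5],[0,0,0]],[60,[0,-0.44,0.5],[0,0,0]]]}}

```text
time: 7.7
tool_pos: [0.4335, -0.3245, 0.1643]
tool_rot: [0.005, 0.735, 0.678, 0.0]
contact_force: [0.8, 0.3, 0.4]
gripper_width: 0.702
grasp_force: 0.0
```

Request:
{"fn": "arm_command", "kwargs": {"rows": [[60,[0,-0.12,0],[0,0,0]],[60,[0,-0.24,0],[0,0,0]],[60,[0,-0.36,0],[0,0,0]],[60,[0,-0.36,0],[0,0,0]]]}}

```text
time: 8.03
tool_pos: [0.4306, -0.4349, 0.1586]
tool_rot: [0.001, 0.737, 0.676, -0.001]
contact_force: [0.0, 0.3, 0.2]
gripper_width: 0.707
grasp_force: 0.0
```

```bash
python3 - <<'E'
from h import *
F=grab()
for n in F: np.savez(f"{n}2.npz",**F[n])
lifts(F)
a=F["top"]["color"][138:194,172:268,::-1]; b=F["side"]["color"][168:240,160:270,::-1]
cv2.imwrite("pics/j.png",np.vstack([cv2.resize(a,(600,350),interpolation=2),cv2.resize(b,(600,250),interpolation=2)]))
cv2.imwrite("pics/a2.png",F["top"]["color"][100:320,130:430,::-1])
E
```

```text
top [418.6  18. ] 104 rect [418.4  16.3] [34.3 28. ] 88.5 eig [72. 93.] [np.float64(171.0), np.float64(81.0)] [ 47. -47.]
top [418.5 123.4] 107 rect [419.6 123.7] [31. 35.] 43.8 eig [76. 94.] [np.float64(-137.0), np.float64(133.0)] [-54. -90.]
top [ 648.7 -203.8] 103 rect [ 649.6 -204.6] [31.3 36.6] 61.4 eig [76. 99.] [np.float64(-125.0), np.float64(145.0)] [ 50. -62.]
side [416.6 125.2] 165 rect [418.  124.4] [36.9 45.1] 41.5 eig [110. 156.] [np.float64(-141.0), np.float64(129.0)] [ -42. -216.]
side [417.   19.9] 147 rect [417.7  18.3] [39.1 46. ] 2.3 eig [124. 152.] [np.float64(-168.0), np.float64(102.0)] [-185. -159.]
side [ 645.4 -202.1] 83 rect [ 646.4 -203. ] [38.  45.2] 59.3 eig [119. 153.] [np.float64(-135.0), np.float64(135.0)] [109. -90.]
```

View pics/j.png

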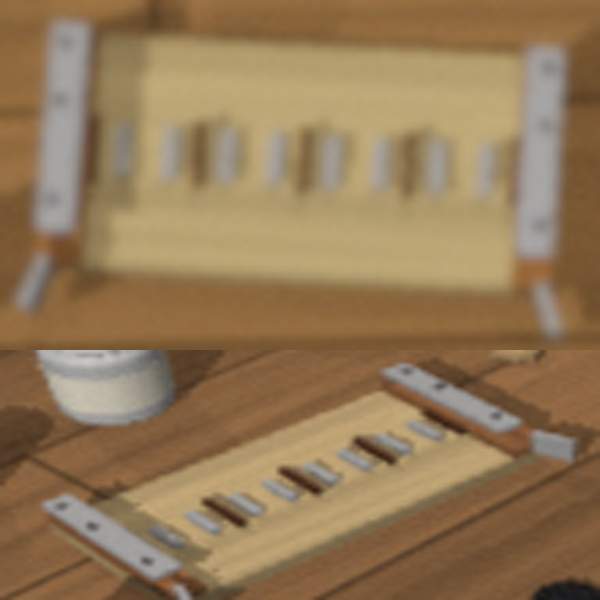

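View pics/a2.png

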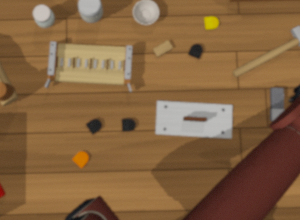

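The jig crops show the four pairs of plunger bars and dark ribs clearly. The plate lies flat at about top pixel (324,220), clear of the lifts. Next I'll measure the plungers and the lift headings.

```bash
cat >> h.py <<'E'
def D(f,X,z=.008,thr=70,h=16,k=6):
    """centroid (mm) and heading (deg, towards round end) of a dark D near world X"""
    u,v=proj(f,[X[0],X[1],z])[0].round().astype(int)
    g=f["color"][v-h:v+h,u-h:u+h].max(2); g=cv2.resize(g,None,fx=k,fy=k,interpolation=cv2.INTER_CUBIC)
    n,L,st,ce=cv2.connectedComponentsWithStats((g<thr).astype(np.uint8)); i=L[h*k,h*k] or 1+st[1:,4].argmax()
    ys,xs=np.nonzero(L==i); P=ray(f,np.c_[(xs+.5)/k-.5+u-h,(ys+.5)/k-.5+v-h],z)*1e3
    c=P.mean(0); q=P-c; w=-((q**2).sum(1)[:,None]*q).mean(0)
    A=len(P)*abs(np.linalg.det(np.array([ray(f,[u+1,v],z)[0]-ray(f,[u,v],z)[0],ray(f,[u,v+1],z)[0]-ray(f,[u,v],z)[0]])))*1e6/k**2
    return c.round(1),np.degrees(np.arctan2(w[1],w[0])).round(1),round(A),np.hypot(*w).round()
def D2(F,X): 
    for n in F: print(n,*[D(F[n],X,thr=t) for t in(60,75)])
def bars(f,z=.020):
    hsv=cv2.cvtColor(f["color"],cv2.COLOR_RGB2HSV); k=4
    m=cv2.resize(hsv[...,1],None,fx=k,fy=k,interpolation=cv2.INTER_CUBIC)<85
    n,L,st,ce=cv2.connectedComponentsWithStats(m.astype(np.uint8))
    return [(ray(f,(ce[i]+.5)/k-.5,z)[0]*1e3,st[i,4]/k/k) for i in range(1,n) if 5<st[i,4]/k/k<70]
E
python3 - <<'E'
from h import *
F={n:dict(np.load(f"{n}2.npz")) for n in("top","side")}
for X in [(.418,.018),(.418,.123),(.648,-.203)]: D2(F,X)
ps=np.radians(-4.75); ex=np.array([np.cos(ps),np.sin(ps)]); ey=np.array([-ex[1],ex[0]])
for n in F:
  for c,a in sorted(bars(F[n]),key=lambda t:t[0][1]):
    if abs(c@ex-586)<40 and abs(c@ey-182)<110: print(n,c.round(1),round(a,1),"jig",(c@ex).round(1),(c@ey-182.7).round(1))
E
```

```text
top (array([418.5,  17.6]), np.float64(-87.3), 1161, np.float64(42.0)) (array([418.6,  17.6]), np.float64(-78.5), 1361, np.float64(50.0))
side (array([416. ,  20.9]), np.float64(-24.7), 1784, np.float64(12.0)) (array([416. ,  20.7]), np.float64(-5.0), 1922, np.float64(13.0))
top (array([418.2, 123. ]), np.float64(-81.3), 1173, np.float64(27.0)) (array([418.2, 122.9]), np.float64(-85.8), 1352, np.float64(28.0))
side (array([415.7, 126.1]), np.float64(159.7), 1696, np.float64(52.0)) (array([415.7, 125.9]), np.float64(151.3), 1830, np.float64(66.0))
top (array([ 647.9, -203.7]), np.float64(-49.0), 1188, np.float64(23.0)) (array([ 647.9, -203.9]), np.float64(-55.2), 1368, np.float64(27.0))
side (array([ 644.2, -200.6]), np.float64(-115.0), 1777, np.float64(37.0)) (array([ 644.2, -200.9]), np.float64(-140.5), 1941, np.float64(43.0))
top [605.8  41.4] 39.2 jig 600.3 -91.3
top [607.7  65.4] 40.8 jig 600.2 -67.2
top [610.1  94. ] 39.0 jig 600.2 -38.5
top [611.6 118.1] 41.8 jig 599.8 -14.4
top [614.3 146.8] 41.2 jig 600.1 14.5
top [616.1 170.9] 40.9 jig 599.9 38.6
top [618.4 199.7] 41.8 jig 599.7 67.6
top [620.1 223.3] 34.2 jig 599.5 91.2
side [603.7  42.5] 28.5 jig 598.1 -90.4
side [605.1  66.5] 29.8 jig 597.6 -66.3
side [607.   95.3] 29.1 jig 597.0 -37.4
side [609.  119.2] 30.7 jig 597.0 -13.5
side [612.1 147.8] 30.1 jig 597.8 15.3
side [613.7 171.8] 30.7 jig 597.3 39.3
side [615.9 200.5] 32.9 jig 597.2 68.1
side [618.2 224.2] 31.5 jig 597.5 92.0
```

```bash
python3 - <<'E'
from h import *
F={n:dict(np.load(f"{n}2.npz")) for n in("top","side")}
c=np.array([.4293,-.1877]); ps=np.radians(-4.75); ex=np.array([np.cos(ps),np.sin(ps)]); ey=np.array([-ex[1],ex[0]])
for n,f in F.items():
  P=lambda a,b,z:proj(f,[*(c+a*ex+b*ey),z])[0]
  for nm,A,B in (("f",(-.052,-.1),(-.052,.1)),("b",(.052,-.1),(.052,.1)),("r",(-.042,-.118),(.042,-.118)),("l",(-.042,.118),(.042,.118))):
    p,an,r=edge(f,P(*A,.005),P(*B,.005),.005,half=4); print(n,nm,((p-c*1e3)@ex).round(1),((p-c*1e3)@ey).round(1),round(float(an),1),r.round(2))
E
```

```text
top f -52.6 -0.5 85.4 0.56
top b 54.9 17.3 85.3 0.63
top r 7.3 -119.5 -5.8 0.46
top l -2.3 120.2 -4.6 0.62
side f -53.2 4.7 85.4 0.31
side b 52.6 7.9 85.1 0.23
side r 2.0 -119.0 -4.5 0.45
side l 1.9 120.6 -4.5 0.39
```

Request:
{"fn": "arm_command", "kwargs": {"rows": [[60,[-0.04,0.13,0],[0,0,0.052]],[60,[-0.04,0.26,0],[0,0,0.052]],[60,[-0.04,0.39,0],[0,0,0.052]],[60,[-0.04,0.52,0],[0,0,0.052]],[60,[-0.04,0.65,0],[0,0,0.052]],[60,[-0.04,0.78,0],[0,0,0.052]],[60,[-0.04,0.9,0],[0,0,0.052]]]}}

```text
time: 8.72
tool_pos: [0.4184, -0.1562, 0.1585]
tool_rot: [-0.0, 0.707, 0.707, 0.0]
contact_force: [0.6, 0.5, 0.2]
gripper_width: 0.701
grasp_force: 0.0
```

Request:
{"fn": "arm_command", "kwargs": {"rows": [[60,[-0.0033,0.13,0],[0,0,0]],[60,[-0.0033,0.26,-0.05],[0,0,0]],[60,[-0.0033,0.4,-0.1],[0,0,0]],[60,[-0.0033,0.52,-0.2],[0,0,0]],[60,[-0.0033,0.6157,-0.3],[0,0,0]],[60,[-0.0033,0.6157,-0.39],[0,0,0]],[60,[-0.0033,0.6157,-0.39],[0,0,0]],[60,[-0.0033,0.6157,-0.39],[0,0,0]],[60,[-0.0033,0.6157,-0.39],[0,0,0]]]}}

```text
time: 9.47
tool_pos: [0.4191, 0.0251, 0.0434]
tool_rot: [0.001, 0.707, 0.707, 0.001]
contact_force: [-0.2, -1.6, 0.1]
gripper_width: 0.702
grasp_force: 0.0
```

```bash
python3 - <<'E'
from h import *
F=grab(); s=monitor.state(); print(s["tool_pos"],s["tool_rot"],s["gripper_width"])
np.savez("side3.npz",**F["side"]); zoom(F["side"],[.418,.02,.02],"pics/s3.png",h=32,k=8)
E
```

```text
[0.42028233 0.02446332 0.04449649] [0.00181203 0.70796707 0.70624177 0.00138267] 0.6989532557201751
pics/s3.png origin 255 185
```

View pics/s3.png

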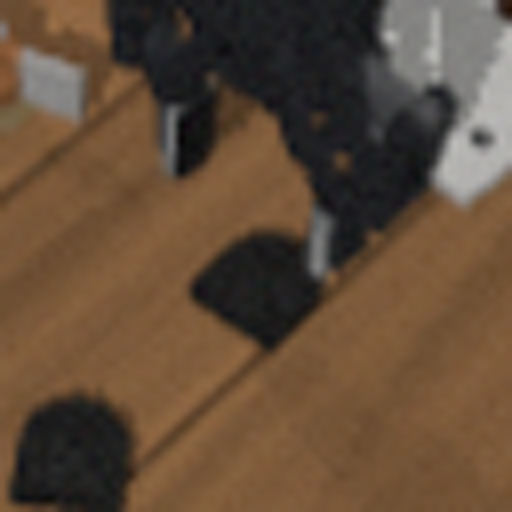

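The fingers straddle lift A, at zoom pixel (260,290). Descending to grip.

Request:
{"fn": "arm_command", "kwargs": {"rows": [[60,[0,0,-0.05],[0,0,0]],[60,[0,0,-0.09],[0,0,0]],[60,[0,0,-0.12],[0,0,0]],[60,[0,0,-0.136],[0,0,0]],[60,[0,0,-0.136],[0,0,0]],[60,[0,0,-0.136],[0,0,0]]]}}

```text
time: 10.07
tool_pos: [0.4189, 0.0249, 0.0018]
tool_rot: [0.0, 0.708, 0.706, 0.0]
contact_force: [0.2, 0.1, -0.1]
gripper_width: 0.7
grasp_force: 0.0
```

Request:
{"fn": "arm_command", "kwargs": {"rows": [[0,[0,0,0],[0,0,0]],[0,[0,0,0],[0,0,0]],[0,[0,0,0],[0,0,0]],[0,[0,0,0],[0,0,0]],[0,[0,0,0],[0,0,0]],[0,[0,0,0],[0,0,0]],[0,[0,0,0],[0,0,0]]]}}

```text
time: 10.65
tool_pos: [0.4196, 0.025, 0.0025]
tool_rot: [0.001, 0.708, 0.707, 0.001]
contact_force: [-1.3, -0.2, 6.2]
gripper_width: 0.438
grasp_force: 60.7
```

Request:
{"fn": "arm_command", "kwargs": {"rows": [[0,[0,0,0.08],[0,0,0]],[0,[0,0,0.18],[0,0,0]],[0,[0.1,0.02,0.2],[0,0,-0.0517]],[0,[0.2,0.04,0.2],[0,0,-0.0517]],[0,[0.3,0.06,0.2],[0,0,-0.0517]],[0,[0.4,0.08,0.2],[0,0,-0.0517]],[0,[0.5,0.1,0.2],[0,0,-0.0517]],[0,[0.58,0.12,0.2],[0,0,-0.0517]],[0,[0.622,0.1273,0.2],[0,0,-0.0517]],[0,[0.622,0.1273,0.16],[0,0,-0.0517]],[0,[0.622,0.1273,0.12],[0,0,-0.0517]],[0,[0.622,0.1273,0.11],[0,0,-0.0517]]]}}

```text
time: 11.65
tool_pos: [0.6015, 0.0634, 0.0302]
tool_rot: [-0.002, 0.736, 0.677, -0.002]
contact_force: [-1.4, -0.1, -0.8]
gripper_width: 0.442
grasp_force: 62.3
```

Request:
{"fn": "arm_command", "kwargs": {"rows": [[0,[0,0,0],[0,0,0]],[0,[0,0,0],[0,0,0]],[0,[0,0,0],[0,0,0]]]}}

```text
time: 11.9
tool_pos: [0.6044, 0.0633, 0.0343]
tool_rot: [-0.0, 0.736, 0.677, -0.0]
contact_force: [0.2, 0.3, 0.5]
gripper_width: 0.439
grasp_force: 62.3
```

```bash
python3 - <<'E'
from h import *
f=vision.grab_frame("side"); s=monitor.state(); print(s["tool_pos"],s["tool_rot"],s["gripper_width"])
zoom(f,[.606,.06,.03],"pics/s4.png",h=32,k=8)
E
```

```text
[0.60486091 0.06329563 0.03470434] [2.57648820e-04 7.35765060e-01 6.77236770e-01 2.59227729e-04] 0.43859012870479624
pics/s4.png origin 201 159
```

View pics/s4.png

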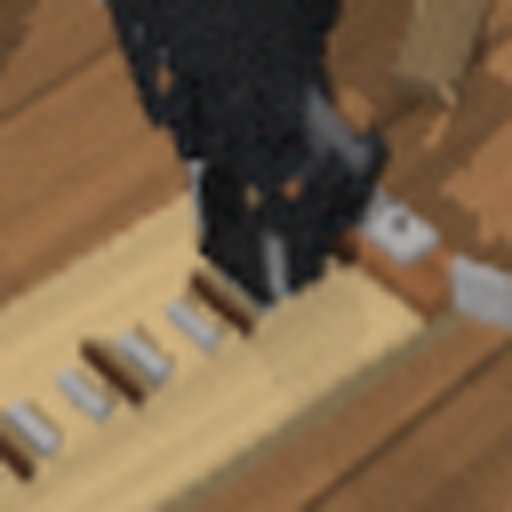

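Lift A is held over the nest at the robot's right-hand end, next to the right lip. Lowering and pressing it in.

Request:
{"fn": "arm_command", "kwargs": {"rows": [[0,[0.004,0,-0.02],[0,0,0]],[0,[0.004,0,-0.03],[0,0,0]],[0,[0.004,0,-0.038],[0,0,0]],[0,[0.004,0,-0.046],[0,0,0]],[0,[0.004,0,-0.054],[0,0,0]],[0,[0.004,0,-0.061],[0,0,0]],[0,[0.004,0,-0.061],[0,0,0]],[0,[0.004,0,-0.061],[0,0,0]]]}}

```text
time: 12.62
tool_pos: [0.6062, 0.0634, 0.0167]
tool_rot: [-0.0, 0.736, 0.677, -0.0]
contact_force: [-3.1, -0.5, 5.5]
gripper_width: 0.444
grasp_force: 63.0
```

Request:
{"fn": "arm_command", "kwargs": {"rows": [[0,[0,0,-0.004],[0,0,0]],[0,[0,0,-0.008],[0,0,0]],[0,[0,0,-0.008],[0,0,0]],[0,[0,0,-0.008],[0,0,0]]]}}

```text
time: 12.95
tool_pos: [0.6062, 0.0634, 0.0165]
tool_rot: [-0.001, 0.736, 0.677, -0.001]
contact_force: [-10.4, -0.7, 17.8]
gripper_width: 0.44
grasp_force: 64.5
```

Request:
{"fn": "arm_command", "kwargs": {"rows": [[56,[0,0,0.01],[0,0,0]],[56,[0,0,0.01],[0,0,0]],[56,[0,0,0.01],[0,0,0]],[56,[0,0,0.01],[0,0,0]],[58,[0,0,0.09],[0,0,0]],[60,[0,0,0.2],[0,0,0]],[60,[-0.1,0.03,0.25],[0,0,0.07]],[60,[-0.2,0.07,0.25],[0,0,0.14]],[60,[-0.3,0.1,0.25],[0,0,0.21]],[60,[-0.4,0.14,0.25],[0,0,0.28]],[60,[-0.5,0.17,0.25],[0,0,0.35]],[60,[-0.6,0.21,0.25],[0,0,0.424]]]}}

```text
time: 13.95
tool_pos: [0.4245, 0.1265, 0.0878]
tool_rot: [-0.0, 0.472, 0.882, -0.0]
contact_force: [-0.1, -0.4, 1.4]
gripper_width: 0.706
grasp_force: 0.0
```

Request:
{"fn": "arm_command", "kwargs": {"rows": [[60,[-0.043,0.011,-0.05],[0,0,0]],[60,[-0.043,0.011,-0.1],[0,0,0]],[60,[-0.043,0.011,-0.15],[0,0,0]],[60,[-0.043,0.011,-0.15],[0,0,0]],[60,[-0.043,0.011,-0.15],[0,0,0]],[60,[-0.043,0.011,-0.15],[0,0,0]]]}}

```text
time: 14.45
tool_pos: [0.4138, 0.1297, 0.0441]
tool_rot: [0.0, 0.474, 0.881, 0.0]
contact_force: [0.5, -0.4, -0.3]
gripper_width: 0.703
grasp_force: 0.0
```

```bash
python3 - <<'E'
from h import *
F=grab(); f=F["side"]; s=monitor.state(); print(s["tool_pos"],s["tool_rot"],s["gripper_width"])
np.savez("side5.npz",**f);np.savez("top5.npz",**F["top"])
zoom(f,[.606,.053,.02],"pics/s5a.png",h=25,k=12);zoom(f,[.415,.126,.02],"pics/s5b.png",h=25,k=12);zoom(F["top"],[.606,.053,.02],"pics/s5c.png",h=25,k=12);
cv2.imwrite("pics/s5.png",np.hstack([cv2.resize(cv2.imread(f"pics/s5{x}.png"),(266,400)[:1]*2) for x in"abc"]))
E
```

```text
[0.41433442 0.12974686 0.04460188] [7.32855241e-04 4.74002445e-01 8.80523060e-01 5.34445235e-04] 0.703057942474086
pics/s5a.png origin 210 167
pics/s5b.png origin 239 214
pics/s5c.png origin 220 140
```

View pics/s5.png

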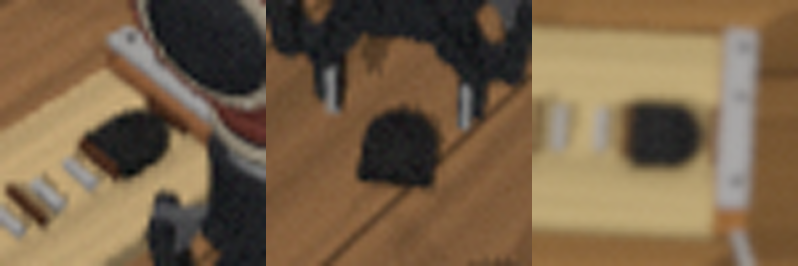

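Lift A sits square in its nest with its flat end near the rib, and the fingers straddle lift B. I'll measure A's centring and grip B.

```bash
cat >> h.py <<'E'
PS=np.radians(-4.65); EX=np.array([np.cos(PS),np.sin(PS)]); EY=np.array([-EX[1],EX[0]]); J=np.array([611.8,132.4])
def nest(f,b,sgn=-1,z=.022):
    c,*r=D(f,(J+b*EY)/1e3,z); o=c-J+sgn*1.9*EY; return "jig a,b err of origin",(o@EX).round(1),(o@EY-b).round(1),r
E
python3 - <<'E'
from h import *
F={n:dict(np.load(f"{n}5.npz")) for n in("top","side")}
for n in F: print(n,nest(F[n],-79.5))
f=F["top"]
# rib faces near nest -79.5 from bars: neighbours
for c,a in sorted(bars(f),key=lambda t:t[0][1]):
    q=c-J
    if abs(q@EX)<40 and abs(q@EY)<110: print((q@EX).round(1),(q@EY).round(1))
E
```

```text
top ('jig a,b err of origin', np.float64(-0.5), np.float64(1.8), [np.float64(-110.5), 1209, np.float64(13.0)])
side ('jig a,b err of origin', np.float64(-3.5), np.float64(1.8), [np.float64(103.6), 1888, np.float64(188.0)])
1.4 -38.4
1.0 -14.3
1.4 14.7
1.2 38.7
1.2 67.6
0.8 91.3
```

Request:
{"fn": "arm_command", "kwargs": {"rows": [[60,[0,0,-0.05],[0,0,0]],[60,[0,0,-0.09],[0,0,0]],[60,[0,0,-0.12],[0,0,0]],[60,[0,0,-0.14],[0,0,0]],[60,[0,0,-0.14],[0,0,0]],[60,[0,0,-0.14],[0,0,0]]]}}

```text
time: 15.05
tool_pos: [0.4134, 0.1297, 0.0016]
tool_rot: [-0.0, 0.474, 0.881, -0.0]
contact_force: [0.5, -0.3, -0.9]
gripper_width: 0.703
grasp_force: 0.0
```

Request:
{"fn": "arm_command", "kwargs": {"rows": [[0,[0,0,0],[0,0,0]],[0,[0,0,0],[0,0,0]],[0,[0,0,0],[0,0,0]],[0,[0,0,0],[0,0,0]],[0,[0,0,0],[0,0,0]],[0,[0,0,0],[0,0,0]],[0,[0,0,0],[0,0,0]]]}}

```text
time: 15.63
tool_pos: [0.4145, 0.1299, 0.0028]
tool_rot: [0.001, 0.474, 0.881, 0.001]
contact_force: [-1.0, 0.4, 6.2]
gripper_width: 0.442
grasp_force: 60.7
```

Request:
{"fn": "arm_command", "kwargs": {"rows": [[0,[0,0,0.08],[0,0,0]],[0,[0,0,0.18],[0,0,-0.05]],[0,[0.1,0.02,0.2],[0,0,-0.12]],[0,[0.2,0.04,0.2],[0,0,-0.19]],[0,[0.3,0.06,0.2],[0,0,-0.26]],[0,[0.4,0.08,0.2],[0,0,-0.33]],[0,[0.5,0.1,0.2],[0,0,-0.39]],[0,[0.6,0.12,0.2],[0,0,-0.4233]],[0,[0.675,0.1267,0.2],[0,0,-0.4233]],[0,[0.675,0.1267,0.16],[0,0,-0.4233]],[0,[0.675,0.1267,0.12],[0,0,-0.4233]],[0,[0.675,0.1267,0.11],[0,0,-0.4233]]]}}

```text
time: 16.63
tool_pos: [0.6126, 0.1673, 0.0306]
tool_rot: [-0.002, 0.735, 0.678, -0.003]
contact_force: [-0.8, 0.2, -0.6]
gripper_width: 0.439
grasp_force: 60.3
```

Request:
{"fn": "arm_command", "kwargs": {"rows": [[0,[0,0,0],[0,0,0]],[0,[0,0,0],[0,0,0]],[0,[0,0,0],[0,0,0]],[0,[0,0,0],[0,0,0]]]}}

```text
time: 16.97
tool_pos: [0.6157, 0.1678, 0.0352]
tool_rot: [0.0, 0.735, 0.678, 0.0]
contact_force: [0.6, 0.3, -0.3]
gripper_width: 0.443
grasp_force: 60.3
```

Request:
{"fn": "arm_command", "kwargs": {"rows": [[0,[0,0,-0.02],[0,0,0]],[0,[0,0,-0.03],[0,0,0]],[0,[0,0,-0.04],[0,0,0]],[0,[0,0,-0.048],[0,0,0]],[0,[0,0,-0.056],[0,0,0]],[0,[0,0,-0.063],[0,0,0]],[0,[0,0,-0.067],[0,0,0]],[0,[0,0,-0.071],[0,0,0]],[0,[0,0,-0.071],[0,0,0]],[0,[0,0,-0.071],[0,0,0]]]}}

```text
time: 17.8
tool_pos: [0.6158, 0.1677, 0.0168]
tool_rot: [-0.0, 0.735, 0.678, -0.001]
contact_force: [-11.2, -1.6, 20.0]
gripper_width: 0.44
grasp_force: 62.7
```

Request:
{"fn": "arm_command", "kwargs": {"rows": [[56,[0,0,0.01],[0,0,0]],[56,[0,0,0.01],[0,0,0]],[56,[0,0,0.01],[0,0,0]],[56,[0,0,0.01],[0,0,0]],[58,[0,0,0.09],[0,0,0]],[60,[0,0,0.2],[0,0,0]],[60,[0,0,0.3],[0,0,0]],[60,[0,-0.14,0.32],[0,0,0.08]],[60,[0,-0.28,0.32],[0,0,0.16]],[60,[0,-0.42,0.32],[0,0,0.24]],[60,[0,-0.56,0.32],[0,0,0.32]],[60,[0,-0.7,0.32],[0,0,0.4]]]}}

```text
time: 18.8
tool_pos: [0.6154, -0.0324, 0.1087]
tool_rot: [-0.0, 0.501, 0.865, -0.0]
contact_force: [0.1, 0.7, -0.1]
gripper_width: 0.702
grasp_force: 0.0
```

```bash
python3 - <<'E'
from h import *
F=grab(); s=monitor.state(); print(s["tool_pos"],s["tool_rot"],s["gripper_width"])
for n in F:
  np.savez(f"{n}6.npz",**F[n])
  for b in(-79.5,26.5): print(n,nest(F[n],b))
D2(F,(.648,-.204))
for c,a in sorted(bars(F["top"]),key=lambda t:t[0][1]):
    q=c-J
    if abs(q@EX)<40 and abs(q@EY)<110: print((q@EX).round(1),(q@EY).round(1))
E
```

```text
[ 0.61566106 -0.03583114  0.10873757] [ 2.46971590e-04  5.05448474e-01  8.62856382e-01 -8.02048870e-04] 0.7041974277605
top ('jig a,b err of origin', np.float64(-0.1), np.float64(10.7), [np.float64(27.3), 591, np.float64(40.0)])
top ('jig a,b err of origin', np.float64(0.5), np.float64(-0.2), [np.float64(61.3), 1208, np.float64(9.0)])
side ('jig a,b err of origin', np.float64(-3.4), np.float64(1.7), [np.float64(107.5), 1807, np.float64(109.0)])
side ('jig a,b err of origin', np.float64(-2.5), np.float64(0.8), [np.float64(71.9), 1879, np.float64(92.0)])
top (array([ 648. , -203.5]), np.float64(-55.6), 1173, np.float64(19.0)) (array([ 648. , -203.7]), np.float64(-60.0), 1348, np.float64(24.0))
side (array([ 644.5, -201. ]), np.float64(169.0), 1755, np.float64(37.0)) (array([ 644.4, -201.2]), np.float64(160.5), 1914, np.float64(56.0))
0.4 -66.9
1.6 -38.2
1.0 -14.2
1.2 67.8
0.7 91.3
```

Request:
{"fn": "arm_command", "kwargs": {"rows": [[60,[0.03,-0.14,0],[0,0,0.08]],[60,[0.06,-0.28,0],[0,0,0.16]],[60,[0.086,-0.42,-0.05],[0,0,0.24]],[60,[0.086,-0.524,-0.1],[0,0,0.324]],[60,[0.086,-0.524,-0.16],[0,0,0.324]],[60,[0.086,-0.524,-0.212],[0,0,0.324]],[60,[0.086,-0.524,-0.212],[0,0,0.324]],[60,[0.086,-0.524,-0.212],[0,0,0.324]],[60,[0.086,-0.524,-0.212],[0,0,0.324]],[60,[0.086,-0.524,-0.212],[0,0,0.324]]]}}

```text
time: 19.73
tool_pos: [0.6428, -0.187, 0.0471]
tool_rot: [0.001, 0.269, 0.963, -0.0]
contact_force: [0.6, -0.1, 0.0]
gripper_width: 0.705
grasp_force: 0.0
```

```bash
python3 - <<'E'
from h import *
F=grab(); s=monitor.state(); print(s["tool_pos"],s["tool_rot"],s["gripper_width"])
np.savez("t7.npz",**F["top"]); np.savez("s7.npz",**F["side"])
for n in F:
  for b in(-79.5,26.5): print(n,nest(F[n],b))
for c,a in sorted(bars(F["top"]),key=lambda t:t[0][1]):
    q=c-J
    if abs(q@EX)<40 and abs(q@EY)<110: print((q@EX).round(1),(q@EY).round(1),a)
D2(F,(.648,-.204))
E
```

```text
[ 0.64270856 -0.18737169  0.04725155] [ 1.24270145e-03  2.69569735e-01  9.62980058e-01 -1.49268906e-04] 0.7010220619637667
top ('jig a,b err of origin', np.float64(-0.6), np.float64(1.8), [np.float64(-121.7), 1166, np.float64(13.0)])
top ('jig a,b err of origin', np.float64(0.4), np.float64(-0.3), [np.float64(117.8), 1189, np.float64(7.0)])
side ('jig a,b err of origin', np.float64(-3.5), np.float64(1.7), [np.float64(99.1), 1821, np.float64(139.0)])
side ('jig a,b err of origin', np.float64(-2.4), np.float64(0.8), [np.float64(83.3), 1890, np.float64(117.0)])
1.5 -38.3 42.0
1.1 -14.3 44.0625
1.2 67.8 44.125
0.8 91.3 35.5
top (array([ 688.6, -226.7]), np.float64(-78.0), 403, np.float64(442.0)) (array([ 675.5, -230.6]), np.float64(-68.9), 2002, np.float64(1818.0))
side (array([ 644.2, -200.6]), np.float64(-120.1), 1745, np.float64(36.0)) (array([ 644.2, -200.9]), np.float64(-139.4), 1903, np.float64(40.0))
```

Request:
{"fn": "arm_command", "kwargs": {"rows": [[60,[-0.003,-0.041,0],[0,0,0.02]],[60,[-0.003,-0.041,-0.05],[0,0,0.02]],[60,[-0.003,-0.041,-0.1],[0,0,0.02]],[60,[-0.003,-0.041,-0.13],[0,0,0.02]],[60,[-0.003,-0.041,-0.15],[0,0,0.02]],[60,[-0.003,-0.041,-0.15],[0,0,0.02]],[60,[-0.003,-0.041,-0.15],[0,0,0.02]]]}}

```text
time: 20.42
tool_pos: [0.6402, -0.1996, -0.0006]
tool_rot: [-0.001, 0.255, 0.967, 0.0]
contact_force: [0.1, -0.1, 0.3]
gripper_width: 0.699
grasp_force: 0.0
```

Request:
{"fn": "arm_command", "kwargs": {"rows": [[0,[0,0,0],[0,0,0]],[0,[0,0,0],[0,0,0]],[0,[0,0,0],[0,0,0]],[0,[0,0,0],[0,0,0]],[0,[0,0,0],[0,0,0]],[0,[0,0,0],[0,0,0]],[0,[0,0,0],[0,0,0]]]}}

```text
time: 21.0
tool_pos: [0.6418, -0.2006, 0.0019]
tool_rot: [0.001, 0.255, 0.967, -0.0]
contact_force: [-0.9, 0.0, 5.8]
gripper_width: 0.44
grasp_force: 60.5
```

Request:
{"fn": "arm_command", "kwargs": {"rows": [[0,[0,0,0.12],[0,0,0]],[0,[0,0,0.22],[0,0,-0.05]],[0,[0,0.1,0.25],[0,0,-0.12]],[0,[0,0.2,0.25],[0,0,-0.19]],[0,[-0.02,0.3,0.25],[0,0,-0.26]],[0,[-0.04,0.4,0.25],[0,0,-0.33]],[0,[-0.06,0.5,0.25],[0,0,-0.4]],[0,[-0.08,0.6,0.25],[0,0,-0.47]],[0,[-0.1,0.7,0.25],[0,0,-0.54]],[0,[-0.1,0.8,0.25],[0,0,-0.61]],[0,[-0.1,0.88,0.25],[0,0,-0.68]],[0,[-0.1,0.94,0.25],[0,0,-0.7234]]]}}

```text
time: 22.0
tool_pos: [0.6096, 0.0839, 0.0747]
tool_rot: [-0.001, 0.736, 0.677, -0.001]
contact_force: [-0.0, 0.1, -0.8]
gripper_width: 0.44
grasp_force: 60.2
```

Request:
{"fn": "arm_command", "kwargs": {"rows": [[0,[0,0.06,0],[0,0,0]],[0,[0,0.11,0],[0,0,0]],[0,[0,0.11,-0.05],[0,0,0]],[0,[0,0.11,-0.1],[0,0,0]],[0,[0,0.11,-0.1],[0,0,0]],[0,[0,0.11,-0.1],[0,0,0]],[0,[0,0.11,-0.1],[0,0,0]],[0,[0,0.11,-0.1],[0,0,0]]]}}

```text
time: 22.67
tool_pos: [0.6115, 0.1146, 0.0467]
tool_rot: [0.001, 0.735, 0.678, 0.001]
contact_force: [0.7, -0.2, -0.4]
gripper_width: 0.442
grasp_force: 60.1
```

Request:
{"fn": "arm_command", "kwargs": {"rows": [[0,[0,0,-0.03],[0,0,0]],[0,[0,0,-0.06],[0,0,0]],[0,[0,0,-0.07],[0,0,0]],[0,[0,0,-0.08],[0,0,0]],[0,[0,0,-0.09],[0,0,0]],[0,[0,0,-0.1],[0,0,0]],[0,[0,0,-0.105],[0,0,0]],[0,[0,0,-0.109],[0,0,0]],[0,[0,0,-0.109],[0,0,0]],[0,[0,0,-0.109],[0,0,0]]]}}

```text
time: 23.5
tool_pos: [0.6102, 0.1147, 0.0158]
tool_rot: [-0.001, 0.735, 0.678, -0.002]
contact_force: [-11.7, -1.6, 18.8]
gripper_width: 0.444
grasp_force: 62.1
```

Request:
{"fn": "arm_command", "kwargs": {"rows": [[56,[0,0,0.01],[0,0,0]],[56,[0,0,0.01],[0,0,0]],[56,[0,0,0.01],[0,0,0]],[56,[0,0,0.01],[0,0,0]],[58,[0,0,0.09],[0,0,0]],[0,[0,0,0.15],[0,0,0]],[0,[0,0,0.15],[0,0,0]],[0,[0,0,0.15],[0,0,0]],[0,[0,0,0.15],[0,0,0]],[0,[0,0,0.15],[0,0,0]],[0,[0,0,0.15],[0,0,0]],[0,[0,0,0.15],[0,0,0]]]}}

```text
time: 24.5
tool_pos: [0.61, 0.1147, 0.0567]
tool_rot: [-0.001, 0.735, 0.678, -0.001]
contact_force: [0.4, -0.4, 0.5]
gripper_width: -0.003
grasp_force: 0.0
```

Request:
{"fn": "arm_command", "kwargs": {"rows": [[0,[0,0,-0.06],[0,0,0]],[0,[0,0,-0.1],[0,0,0]],[0,[0,0,-0.112],[0,0,0]],[0,[0,0,-0.119],[0,0,0]],[0,[0,0,-0.122],[0,0,0]],[0,[0,0,-0.122],[0,0,0]],[0,[0,0,-0.122],[0,0,0]]]}}

```text
time: 25.08
tool_pos: [0.6097, 0.1147, 0.022]
tool_rot: [-0.001, 0.735, 0.678, -0.002]
contact_force: [-6.0, -1.4, 9.6]
gripper_width: -0.001
grasp_force: 4.6
```

Request:
{"fn": "arm_command", "kwargs": {"rows": [[0,[0,0,0.03],[0,0,0]],[0,[-0.005,-0.06,0.04],[0,0,0]],[0,[-0.005,-0.06,0.03],[0,0,0]],[0,[-0.005,-0.06,0.01],[0,0,0]],[0,[-0.005,-0.06,0.004],[0,0,0]],[0,[-0.005,-0.06,0],[0,0,0]],[0,[-0.005,-0.06,0],[0,0,0]],[0,[-0.005,-0.06,0],[0,0,0]]]}}

```text
time: 25.75
tool_pos: [0.609, 0.0968, 0.022]
tool_rot: [-0.0, 0.735, 0.678, -0.001]
contact_force: [-3.9, -2.4, 9.9]
gripper_width: 0.001
grasp_force: 4.8
```

Request:
{"fn": "arm_command", "kwargs": {"rows": [[0,[0,0,0.08],[0,0,0]],[0,[-0.0143,-0.1,0.08],[0,0,0]],[0,[-0.0143,-0.176,0.08],[0,0,0]],[0,[-0.0143,-0.176,0.04],[0,0,0]],[0,[-0.0143,-0.176,0.01],[0,0,0]],[0,[-0.0143,-0.176,0.004],[0,0,0]],[0,[-0.0143,-0.176,0],[0,0,0]],[0,[-0.0143,-0.176,0],[0,0,0]],[0,[-0.0143,-0.176,0],[0,0,0]]]}}

```text
time: 26.5
tool_pos: [0.6047, 0.044, 0.022]
tool_rot: [0.0, 0.735, 0.679, -0.002]
contact_force: [-6.3, -4.6, 12.9]
gripper_width: 0.003
grasp_force: 6.4
```

Request:
{"fn": "arm_command", "kwargs": {"rows": [[0,[0,0,0.08],[0,0,0]],[0,[0.0287,0.12,0.08],[0,0,0]],[0,[0.0287,0.24,0.08],[0,0,0]],[0,[0.0287,0.352,0.08],[0,0,0]],[0,[0.0287,0.352,0.04],[0,0,0]],[0,[0.0287,0.352,0.01],[0,0,0]],[0,[0.0287,0.352,0.004],[0,0,0]],[0,[0.0287,0.352,0],[0,0,0]],[0,[0.0287,0.352,0],[0,0,0]],[0,[0.0287,0.352,0],[0,0,0]]]}}

```text
time: 27.33
tool_pos: [0.6131, 0.1513, 0.022]
tool_rot: [-0.002, 0.735, 0.678, 0.001]
contact_force: [-5.8, 6.3, 11.3]
gripper_width: 0.001
grasp_force: 5.9
```

Request:
{"fn": "arm_command", "kwargs": {"rows": [[0,[0,0,0.12],[0,0,0]],[0,[0,0,0.24],[0,0,0]],[0,[-0.1,-0.1,0.36],[0,0,0]],[0,[-0.2,-0.22,0.4],[0,0,0]],[0,[-0.3,-0.34,0.4],[0,0,0]],[30,[-0.38,-0.46,0.4],[0,0,0]],[50,[-0.46,-0.58,0.4],[0,0,0]],[50,[-0.52,-0.7,0.4],[0,0,0]],[50,[-0.56,-0.82,0.4],[0,0,0]],[50,[-0.58,-0.94,0.4],[0,0,0]],[50,[-0.6,-1,0.4],[0,0,0]],[50,[-0.6,-1,0.4],[0,0,0]]]}}

```text
time: 28.33
tool_pos: [0.4309, -0.1552, 0.1397]
tool_rot: [-0.0, 0.738, 0.675, -0.001]
contact_force: [0.2, 0.7, -0.1]
gripper_width: 0.587
grasp_force: 0.0
```

```bash
python3 - <<'E'
from h import *
F=grab(); s=monitor.state(); print(s["time"],s["tool_pos"],s["tool_rot"],s["gripper_width"])
for n in F:
  np.savez(f"{n}8.npz",**F[n])
  for b in(-79.5,-26.5,26.5): print(n,nest(F[n],b))
a=F["top"]["color"][60:330,100:460,::-1]; b=cv2.resize(F["side"]["color"][168:240,160:270,::-1],(440,288),interpolation=2)
t=cv2.resize(F["top"]["color"][138:194,172:268,::-1],(440,257),interpolation=2)
o=np.zeros((545,800,3),np.uint8); o[:270,:360]=a; o[:257,360:]=t; o[257:545,360:]=b
cv2.imwrite("pics/a8.png",o)
E
```

```text
28.4333 [ 0.43218186 -0.15146269  0.13963201] [-1.43075475e-03  7.36560303e-01  6.76370286e-01 -3.29338192e-04] 0.5882771130552245
top ('jig a,b err of origin', np.float64(-0.3), np.float64(2.0), [np.float64(-143.0), 1219, np.float64(5.0)])
top ('jig a,b err of origin', np.float64(0.3), np.float64(-2.6), [np.float64(63.3), 1200, np.float64(8.0)])
top ('jig a,b err of origin', np.float64(0.9), np.float64(-0.5), [np.float64(42.2), 1216, np.float64(16.0)])
side ('jig a,b err of origin', np.float64(-4.2), np.float64(22.4), [np.float64(-54.6), 3295, np.float64(1406.0)])
side ('jig a,b err of origin', np.float64(-2.6), np.float64(3.2), [np.float64(90.8), 4429, np.float64(1711.0)])
side ('jig a,b err of origin', np.float64(-1.2), np.float64(-17.0), [np.float64(101.7), 3051, np.float64(3203.0)])
```

View pics/a8.png

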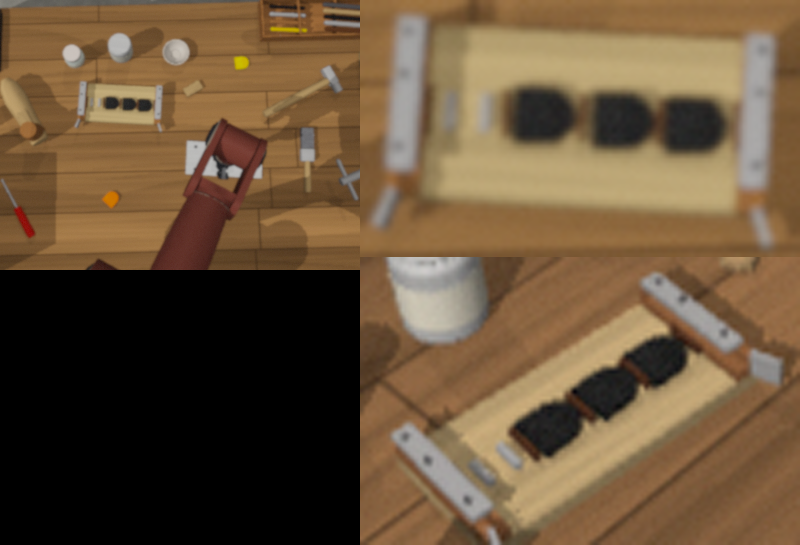

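All three lifts sit square in their nests, and the probed tops read 22 mm, so they're flat. One nest is empty because there are only three lifts. I'll check the plate's position before regrasping.

```bash
python3 - <<'E'
from h import *
for k in (2,8):
 F={n:dict(np.load(f"{n}{k}.npz")) for n in("top","side")}
 c=np.array([.4293,-.1877]); ex,ey=EX,EY
 for n,f in F.items():
  P=lambda a,b,z:proj(f,[*(c+a*ex+b*ey),z])[0]
  for nm,A,B in (("f",(-.052,-.115),(-.052,-.08)),("fl",(-.052,.115),(-.052,.08)),("b",(.052,-.11),(.052,-.08)),("r",(-.042,-.118),(.042,-.118)),("l",(-.042,.118),(.042,.118))):
    p,an,r=edge(f,P(*A,.005),P(*B,.005),.005,half=4); print(k,n,nm,((p-c*1e3)@ex).round(1),((p-c*1e3)@ey).round(1),round(float(an),1),r.round(2))
E
```

```text
2 top f -53.0 -100.9 83.1 0.41
2 top fl -52.4 94.5 86.4 0.18
2 top b 54.8 -95.2 86.7 0.24
2 top r -6.7 -119.2 -5.6 0.57
2 top l -1.4 120.2 -4.5 0.63
2 side f -53.7 -96.4 84.1 0.39
2 side fl -53.3 97.5 84.3 0.35
2 side b 52.8 -94.5 83.6 0.32
2 side r -0.2 -119.1 -4.5 0.33
2 side l 1.1 120.7 -4.7 0.5
8 top f -53.2 -100.3 86.3 0.73
8 top fl -49.0 98.6 -71.4 2.04
8 top b 56.1 -94.0 54.9 1.59
8 top r -0.2 -124.0 -14.0 1.0
8 top l 1.2 120.3 -4.5 0.56
8 side f -53.7 -95.4 85.4 0.29
8 side fl -53.4 96.6 85.6 0.33
8 side b 52.5 -95.2 83.5 0.28
8 side r -0.2 -119.1 -4.6 0.15
8 side l 1.0 120.5 -5.2 0.38
```

Request:
{"fn": "arm_command", "kwargs": {"rows": [[50,[-0.008,-0.121,-0.08],[0,0,0]],[50,[-0.008,-0.121,-0.2],[0,0,0]],[50,[-0.008,-0.121,-0.3],[0,0,0]],[50,[-0.008,-0.121,-0.36],[0,0,0]],[50,[-0.008,-0.121,-0.41],[0,0,0]],[50,[-0.008,-0.121,-0.427],[0,0,0]],[50,[-0.008,-0.121,-0.427],[0,0,0]],[50,[-0.008,-0.121,-0.427],[0,0,0]]]}}

```text
time: 29.1
tool_pos: [0.4314, -0.186, 0.0132]
tool_rot: [-0.0, 0.735, 0.678, -0.0]
contact_force: [-0.6, 0.1, 0.8]
gripper_width: 0.583
grasp_force: 0.0
```

Request:
{"fn": "arm_command", "kwargs": {"rows": [[0,[0,0,0],[0,0,0]],[0,[0,0,0],[0,0,0]],[0,[0,0,0],[0,0,0]],[0,[0,0,0],[0,0,0]],[0,[0,0,0],[0,0,0]],[0,[0,0,0],[0,0,0]],[0,[0,0,0],[0,0,0]],[0,[0,0,0],[0,0,0]]]}}

```text
time: 29.77
tool_pos: [0.432, -0.1872, 0.0145]
tool_rot: [0.001, 0.735, 0.678, 0.0]
contact_force: [-0.9, 1.8, 6.1]
gripper_width: 0.125
grasp_force: 61.6
```

Request:
{"fn": "arm_command", "kwargs": {"rows": [[0,[0,0,0.06],[0,0,0]],[0,[0,0,0.16],[0,0,0]],[0,[0,0.04,0.25],[0,0,0]],[0,[0,0.12,0.25],[0,0,0]],[0,[0.01,0.22,0.25],[0,0,0]],[0,[0.02,0.32,0.25],[0,0,0]],[0,[0.02,0.42,0.25],[0,0,0]],[0,[0.03,0.52,0.25],[0,0,0]],[0,[0.04,0.62,0.25],[0,0,0]],[0,[0.04,0.72,0.25],[0,0,0]],[0,[0.05,0.82,0.25],[0,0,0]],[0,[0.05,0.9,0.25],[0,0,0]]]}}

```text
time: 30.77
tool_pos: [0.4455, 0.0852, 0.0876]
tool_rot: [-0.0, 0.735, 0.678, -0.0]
contact_force: [0.3, 0.4, -3.3]
gripper_width: 0.128
grasp_force: 60.3
```

Request:
{"fn": "arm_command", "kwargs": {"rows": [[0,[0,0.08,0],[0,0,0]],[0,[0,0.15,0],[0,0,0]],[0,[0,0.2,-0.04],[0,0,0]],[0,[0,0.2113,-0.1],[0,0,0]],[0,[0,0.2113,-0.14],[0,0,0]],[0,[0,0.2113,-0.16],[0,0,0]],[0,[0,0.2113,-0.16],[0,0,0]],[0,[0,0.2113,-0.16],[0,0,0]],[0,[0,0.2113,-0.16],[0,0,0]],[0,[0,0.2113,-0.16],[0,0,0]]]}}

```text
time: 31.6
tool_pos: [0.4471, 0.1466, 0.0413]
tool_rot: [0.001, 0.735, 0.678, 0.001]
contact_force: [0.6, 0.0, -2.1]
gripper_width: 0.129
grasp_force: 60.1
```

```bash
python3 - <<'E'
from h import *
F=grab(); s=monitor.state(); print(s["tool_pos"],s["tool_rot"],s["gripper_width"],s["contact_force"])
c=s["tool_pos"][:2]; z=s["tool_pos"][2]-.0145+.005
for n,f in F.items():
  np.savez(f"{n}9.npz",**f)
  P=lambda a,b,z:proj(f,[*(c+a*EX+b*EY),z])[0]
  for nm,A,B in (("f",(-.052,-.11),(-.052,.11)),("b",(.052,-.11),(.052,.11)),("r",(-.045,-.118),(.045,-.118)),("l",(-.045,.118),(.045,.118))):
    p,an,r=edge(f,P(*A,z),P(*B,z),z,half=4); print(n,nm,((p-c*1e3)@EX).round(1),((p-c*1e3)@EY).round(1),round(float(an),1),r.round(2))
  print(nest(f,-79.5),nest(f,-26.5),nest(f,26.5))
cv2.imwrite("pics/a9.png",np.hstack([cv2.resize(f["color"][y:y+100,x:x+130,::-1],(390,300)) for f,x,y in((F["top"],160,130),(F["side"],160,150))]))
E
```

```text
[0.44693567 0.14660499 0.04112483] [4.67610257e-04 7.35305565e-01 6.77735155e-01 7.53094697e-04] 0.1266051023111857 [ 0.614987    0.65187831 -3.00038889]
top f -53.0 -0.4 85.1 0.65
top b 57.5 -8.1 82.4 1.49
top r 6.8 -120.3 -4.5 0.41
top l -4.6 112.4 4.2 0.94
('jig a,b err of origin', np.float64(-0.3), np.float64(2.0), [np.float64(-117.9), 1212, np.float64(8.0)]) ('jig a,b err of origin', np.float64(0.2), np.float64(-2.7), [np.float64(75.8), 1197, np.float64(10.0)]) ('jig a,b err of origin', np.float64(1.0), np.float64(-0.6), [np.float64(42.8), 1203, np.float64(12.0)])
side f -54.0 0.1 85.1 0.25
side b 51.9 28.4 85.3 0.56
side r 3.1 -119.5 -4.9 0.26
side l 0.7 118.2 -5.0 0.2
('jig a,b err of origin', np.float64(-24.5), np.float64(21.9), [np.float64(-18.6), 4997, np.float64(3034.0)]) ('jig a,b err of origin', np.float64(-6.0), np.float64(1.8), [np.float64(-76.7), 4841, np.float64(4507.0)]) ('jig a,b err of origin', np.float64(-1.3), np.float64(-16.7), [np.float64(101.6), 3101, np.float64(3198.0)])
```

View pics/a9.png

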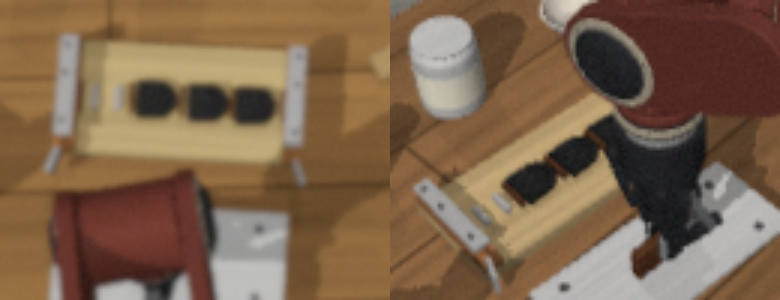

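The plate is gripped square and lined up in front of the slot mouth, and the lifts are still in place. Sliding it in.

Request:
{"fn": "arm_command", "kwargs": {"rows": [[0,[0.04,-0.002,0],[0,0,0]],[0,[0.08,-0.0052,0],[0,0,0]],[0,[0.12,-0.0085,0],[0,0,0]],[0,[0.15,-0.0109,0],[0,0,0]],[0,[0.18,-0.0133,0],[0,0,0]],[0,[0.21,-0.0158,0],[0,0,0]],[0,[0.24,-0.0182,0],[0,0,0]],[0,[0.27,-0.0207,0],[0,0,0]],[0,[0.3,-0.0231,0],[0,0,0]],[0,[0.33,-0.0255,0],[0,0,0]],[0,[0.33,-0.0255,0],[0,0,0]],[0,[0.33,-0.0255,0],[0,0,0]]]}}

```text
time: 32.7
tool_pos: [0.5456, 0.139, 0.0402]
tool_rot: [-0.0, 0.735, 0.678, -0.0]
contact_force: [0.7, 1.1, -2.7]
gripper_width: 0.13
grasp_force: 60.3
```

Request:
{"fn": "arm_command", "kwargs": {"rows": [[0,[0.03,-0.0024,0],[0,0,0]],[0,[0.06,-0.0049,0],[0,0,0]],[0,[0.09,-0.0073,0],[0,0,0]],[0,[0.12,-0.0098,0],[0,0,0]],[0,[0.15,-0.0122,0],[0,0,0]],[0,[0.175,-0.0142,0],[0,0,0]],[0,[0.195,-0.0159,0],[0,0,0]],[0,[0.206,-0.0167,0],[0,0,0]],[0,[0.206,-0.0167,0],[0,0,0]],[0,[0.206,-0.0167,0],[0,0,0]]]}}

```text
time: 33.53
tool_pos: [0.6069, 0.134, 0.04]
tool_rot: [-0.0, 0.735, 0.678, -0.0]
contact_force: [-0.1, -0.9, -3.4]
gripper_width: 0.128
grasp_force: 60.3
```

Request:
{"fn": "arm_command", "kwargs": {"rows": [[0,[0.004,-0.0003,0],[0,0,0]],[0,[0.008,-0.0006,0],[0,0,0]],[0,[0.012,-0.001,0],[0,0,0]],[0,[0.012,-0.001,0],[0,0,0]],[0,[0.012,-0.001,0],[0,0,0]]]}}

```text
time: 33.95
tool_pos: [0.6106, 0.1337, 0.0403]
tool_rot: [0.0, 0.735, 0.678, 0.0]
contact_force: [0.3, 0.1, -3.2]
gripper_width: 0.129
grasp_force: 60.2
```

Not at the stop yet, so I'll continue in 1 mm steps.

Request:
{"fn": "arm_command", "kwargs": {"rows": [[0,[0.003,-0.0002,0],[0,0,0]],[0,[0.006,-0.0005,0],[0,0,0]],[0,[0.006,-0.0005,0],[0,0,0]],[0,[0.006,-0.0005,0],[0,0,0]]]}}

```text
time: 34.28
tool_pos: [0.6125, 0.1336, 0.0402]
tool_rot: [-0.0, 0.735, 0.678, 0.0]
contact_force: [-0.1, 0.9, -3.4]
gripper_width: 0.126
grasp_force: 60.2
```

Request:
{"fn": "arm_command", "kwargs": {"rows": [[0,[0.003,-0.0002,0],[0,0,0]],[0,[0.006,-0.0005,0],[0,0,0]],[0,[0.006,-0.0005,0],[0,0,0]],[0,[0.006,-0.0005,0],[0,0,0]]]}}

```text
time: 34.62
tool_pos: [0.6141, 0.1334, 0.0402]
tool_rot: [-0.0, 0.735, 0.678, -0.0]
contact_force: [-0.1, -0.3, -2.7]
gripper_width: 0.125
grasp_force: 60.3
```

Request:
{"fn": "arm_command", "kwargs": {"rows": [[0,[0.003,-0.0002,-0.002],[0,0,0]],[0,[0.006,-0.0005,-0.004],[0,0,0]],[0,[0.006,-0.0005,-0.004],[0,0,0]],[0,[0.006,-0.0005,-0.004],[0,0,0]]]}}

```text
time: 34.95
tool_pos: [0.6144, 0.1334, 0.0396]
tool_rot: [-0.002, 0.735, 0.678, -0.002]
contact_force: [-9.2, -0.5, 6.1]
gripper_width: 0.127
grasp_force: 61.5
```

Request:
{"fn": "arm_command", "kwargs": {"rows": [[0,[0.003,-0.0002,0],[0,0,0]],[0,[0.006,-0.0005,0],[0,0,0]],[0,[0.006,-0.0005,0],[0,0,0]],[0,[0.006,-0.0005,0],[0,0,0]]]}}

```text
time: 35.28
tool_pos: [0.6145, 0.1334, 0.0398]
tool_rot: [-0.003, 0.735, 0.678, -0.004]
contact_force: [-16.7, -0.8, 13.2]
gripper_width: 0.13
grasp_force: 62.3
```

The plate is against the stops (16.7 N). I'll relax the push, release, and retreat.

Request:
{"fn": "arm_command", "kwargs": {"rows": [[0,[0.002,0,0],[0,0,0]],[0,[0.002,0,0],[0,0,0]],[0,[-0.004,0,0.004],[0,0,0]],[40,[-0.004,0,0.004],[0,0,0]],[40,[-0.004,0,0.004],[0,0,0]],[40,[-0.004,0,0.004],[0,0,0]],[40,[-0.004,0,0.004],[0,0,0]],[40,[-0.004,0,0.1],[0,0,0]],[40,[-0.004,0,0.22],[0,0,0]],[40,[-0.004,0,0.34],[0,0,0]]]}}

```text
time: 36.12
tool_pos: [0.6159, 0.133, 0.141]
tool_rot: [-0.001, 0.735, 0.678, -0.001]
contact_force: [-0.5, 0.4, -0.0]
gripper_width: 0.471
grasp_force: 0.0
```

Request:
{"fn": "arm_command", "kwargs": {"rows": [[40,[-0.06,-0.12,0.05],[0,0,0]],[40,[-0.12,-0.24,0.05],[0,0,0]],[40,[-0.18,-0.36,0.05],[0,0,0]],[40,[-0.24,-0.48,0.05],[0,0,0]],[40,[-0.3,-0.6,0.05],[0,0,0]],[40,[-0.36,-0.72,0.05],[0,0,0]],[40,[-0.42,-0.84,0.05],[0,0,0]],[40,[-0.46,-0.96,0.05],[0,0,0]],[40,[-0.5,-1,0.05],[0,0,0]],[40,[-0.5,-1,0.05],[0,0,0]]]}}

```text
time: 36.95
tool_pos: [0.4653, -0.1697, 0.1564]
tool_rot: [0.001, 0.737, 0.676, -0.0]
contact_force: [-0.7, -0.2, 0.1]
gripper_width: 0.472
grasp_force: 0.0
```

```bash
python3 - <<'E'
from h import *
F=grab(); s=monitor.state(); print(s["time"],s["tool_pos"],s["gripper_width"])
c=(J+1.*EX)/1e3
for n,f in F.items():
  P=lambda a,b,z:proj(f,[*(c+a*EX+b*EY),z])[0]
  for nm,A,B,z in (("plate front",(-.052,-.09),(-.052,.09),.030),):
    p,an,r=edge(f,P(*A,z),P(*B,z),z,half=4); print(n,nm,((p-J)@EX).round(1),round(float(an),1),r.round(2))
a=F["top"]["color"][60:330,100:460,::-1]; b=cv2.resize(F["side"]["color"][158:240,150:270,::-1],(440,300),interpolation=2)
t=cv2.resize(F["top"]["color"][138:194,172:268,::-1],(440,257),interpolation=2)
o=np.zeros((557,800,3),np.uint8); o[:270,:360]=a; o[:257,360:]=t; o[257:557,360:]=b
o[275:275+270,:360]=cv2.resize(F["side"]["color"],(360,270))[...,::-1]
cv2.imwrite("pics/end.png",o)
E
```

```text
37.05 [ 0.46678888 -0.16728146  0.1563625 ] 0.46702231285543006
top plate front -51.0 85.5 0.53
side plate front -50.8 85.0 0.22
```

View pics/end.png

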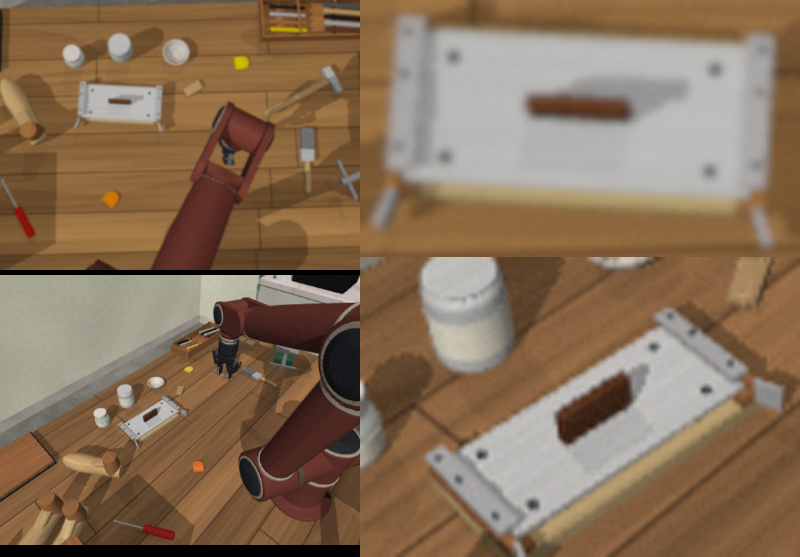

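The plate sits under both lips, against the back. Its front edge is at jig x of about -51 and it's square to the jig. No fourth lift is visible in either view, and the other things haven't moved.

```bash
python3 -c "
from plant import manip; print(manip.job_done())"
```

```text
the job is handed in; nothing more can be done
None
```

The jig is loaded and handed in: all three lifts I found on the bench are seated flat in their nests (two about 2–2.5 mm off centre, the third within about 1 mm), and the keeper plate is slid back home against the end stops and released.

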